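# Sweep the loose standoffs off the bench mat into the parts pan

## Task

Clear the loose hardware off the repair mat: sweep all four brass standoffs across it with the fingertips, over its edge and into the open-fronted aluminium parts pan, and leave them lying in the pan. Push them only; do not lift any of them. Leave the circuit board, the solder spool, the multimeter and the screwdriver where they are.

Things in the scene. Friction and masses are not known exactly. Their poses are not given: they have to be found in the camera images.
- mat: Blue-green bench mat, 320 x 360 mm (x, y) and 4 mm thick, fixed flat on the bench; thin pale lines run near its edges. Origin on the bench under its centre; z up. The parts pan stands against its -y edge.
- pan: Fixed aluminium parts pan, 170 mm wide (x, 164 inside), 105 deep (y); side and back walls 3 mm thick, 24.5 mm high; no wall at the mouth, which meets the mat's -y edge (0.5 mm gap), up to 25 mm left or right of its middle. Floor 2 mm above the bench, 2 mm below the mat's top: parts pushed over the edge drop in. Origin on the bench at the middle of the mouth; -y points into the pan, z up.
- standoff1: One of the four identical brass hexagon standoffs (threaded spacers): a hexagonal bar 25 mm long, 10 mm across flats, about 15 g. At the start it lies on one flat on the mat, turned any way. Origin at its middle (5 mm above what it lies on); x along its length.
- standoff2: One of the four identical brass hexagon standoffs (threaded spacers): a hexagonal bar 25 mm long, 10 mm across flats, about 15 g. At the start it lies on one flat on the mat, turned any way. Origin at its middle (5 mm above what it lies on); x along its length.
- standoff3: One of the four identical brass hexagon standoffs (threaded spacers): a hexagonal bar 25 mm long, 10 mm across flats, about 15 g. At the start it lies on one flat on the mat, turned any way. Origin at its middle (5 mm above what it lies on); x along its length.
- standoff4: One of the four identical brass hexagon standoffs (threaded spacers): a hexagonal bar 25 mm long, 10 mm across flats, about 15 g. At the start it lies on one flat on the mat, turned any way. Origin at its middle (5 mm above what it lies on); x along its length.
- board: Loose green circuit board, 50 x 72 mm (x, y), parts on it up to 14 mm high, lying on the mat beside the standoffs. To be left alone. Origin at the centre of its underside.
- spool: Loose spool of solder, blue flanges, 52 mm across and 40 mm high, standing on the mat beside the standoffs. To be left alone. Origin at the centre of its underside.
- meter: Loose orange multimeter, 150 x 78 x 46 mm high (x, y, z), lying on its back on the bench beyond the mat's +y edge. To be left alone. Origin at the centre of its underside.
- screwdriver: Loose screwdriver with an orange handle, 170 mm long, handle 26 mm thick, lying on the bench behind the back wall of the pan. To be left alone. Origin on the bench under its middle; x along it towards the tip.

How it is judged (in metres and radians):
At the end, for the whole second after the job is handed in: All four standoffs lie at rest in the pan, between its walls, the middle of each at least 5 mm past the mouth and under 25 mm above the bench (none left on the wall), and the board, spool, multimeter and screwdriver are within 10 mm of where they started (y of standoff1 in the frame of pan between -0.105 and -0.005 m and x of standoff1 in the frame of pan between -0.083 and 0.083 m and height (world z) of each of standoff1, standoff2, standoff3, standoff4 below 0.025 m and linear speed of each of standoff1, standoff2, standoff3, standoff4 below 0.02 m/s and y of standoff2 in the frame of pan between -0.105 and -0.005 m and x of standoff2 in the frame of pan between -0.083 and 0.083 m and y of standoff3 in the frame of pan between -0.105 and -0.005 m and x of standoff3 in the frame of pan between -0.083 and 0.083 m and y of standoff4 in the frame of pan between -0.105 and -0.005 m and x of standoff4 in the frame of pan between -0.083 and 0.083 m and distance of each of board, spool, meter, screwdriver from where it was at the start of the episode below 0.01 m); the robot touches nothing.
It fails at once if a standoff is lifted (its middle more than 30 mm above the bench) (height (world z) of any of standoff1, standoff2, standoff3, standoff4 above 0.03 m).
It fails at once if the board is moved more than 10 mm (distance of board from where it was at the start of the episode above 0.01 m).
It fails at once if the spool is moved more than 10 mm (distance of spool from where it was at the start of the episode above 0.01 m).
It fails at once if the meter is moved more than 10 mm (distance of meter from where it was at the start of the episode above 0.01 m).
It fails at once if the screwdriver is moved more than 10 mm (distance of screwdriver from where it was at the start of the episode above 0.01 m).
It also fails if it takes over 64 s, if anything falls off the work surface, if the arm or the gripper's body presses on something with over 40 N, if the wrist force passes 120 N, or if a joint passes its speed limit or range.

## Robot

A 7-joint arm with a two-finger parallel gripper is mounted at the origin on the work surface. World frame = base frame: x ahead of the robot, y to its left, z up, the work surface at z = 0. Lengths are in m, angles in degrees, forces in N, time in s.
With the tool pointing down it reaches from about 0.4 to 0.875 m from the base axis. Payload 6.5 kg.
Tool frame: the origin (TCP) lies on the centre line of the jaws, within the pads' length; the fingertips stand 22 mm ahead of it and the grasp point (between the pads) lies 3 mm ahead of it; z points along the fingers, y is the line along which they close (so a half turn about z gives the same grasp; the last joint's range is limited). The gripper opens to 88 mm and grips with 3 to 60 N. Pads are 18 mm wide; open, the fingers measure 123 mm over their backs; the gripper's body (75 mm by 187 mm) begins 45 mm behind the grasp point.
Start: joints at [-73.808, 30.733, -0.252, 88.115, 0.149, 61.152, -4.079], TCP at [0.222, 0.611, 0.261] pointing down, gripper open.
Joint ranges: [-154.64, 154.64], [-21.42, 123.67], [-72.66, 72.17], [13.99, 137.28], [-74.86, 254.86], [10.95, 109.41], [-158.01, 158.01]. Speed limits (degrees/s): [136.94, 136.94, 180, 180, 180, 180, 180].

## Interface

Orientations are given as [roll, pitch, yaw] about the fixed x, y, z axes, in that order (R = Rz(yaw) Ry(pitch) Rx(roll)).
In Python, from cell import ctrl, telemetry, capture gives the robot as it stands (ctrl), with the cameras as plain functions and the readings (telemetry).
- The arm moves only by the shell command python3 nudge.py 'ROWS' [FORCE]. ROWS is one flat JSON list of numbers that holds 1 to 5 rows one after another, with no inner brackets; each row has 5 numbers: the opening from 0.0 (shut) to 1.0 (fully open), then dx, dy, dz in m, then a turn about the tool's z in degrees; each row shifts and turns the commanded pose from where the row before left it, along the tool's axes as they then stand; what a row does not reach is not made up. A row lasts 1/12 s, in which the tool goes at most 0.0417 m and 7.16 degrees, less where a joint would pass 70% of its speed; a pose out of reach is approached as far as the arm can. The fingers move at their own pace and stop on an object; FORCE is the grip in N (left out, the last holds). Time passes only in rows, so rows that do not move let the fingers close. It prints the time, the measured TCP pose, the force, the opening and the grip force at its end. Input that does not fit is refused with a message, and nothing moves.
- telemetry.get_obs(): the state, without advancing time (a new reading comes with each control period).
- capture(name): name is "scene" or "top" or "wrist"; returns a dict with "pixels" (420x560x3 uint8, red, green, blue), "vertical_fov" (degrees; the focal length in pixels is half the picture's height over the tangent of half this angle, whatever the lens; pixels are square), "cx", "cy" (the principal point, pixels), "k1" (the pictures are not rectified: a ray, as slopes to the right and down, at radius r is drawn at 1 + k1 r^2 times it, then the intrinsics apply), "R" (3x3) and "t" (3): a world point X has camera coordinates R X + t; the wrist camera has in their place "tool_from_camera" (4x4, takes a point from camera to tool coordinates, whose origin is the TCP and whose axes are the flange's). Camera axes: x right, y down, z forward; pixel columns grow to the right and rows downward; lengths in m; the calibration is good to about 2 mm. A picture is of the moment at which its call begins: read the wrist's pose just before it. There is no depth.
- ctrl.job_done(): hands the job in; it is judged then, once.
The state is a dict: "time_s": time; "joint_pos": joint angles; "joint_velocities": joint speeds; "joint_torque": joint torques, N m; "tcp_pos": TCP position; "tool_rot": TCP orientation; "force": force on the tool from outside, world axes, zero at the start; "ft_torque": the same for the moment, N m; "opening": opening from 0.0 (shut) to 1.0 (fully open); "grip_force": force on a finger pad.
Only numpy, scipy, OpenCV 4.12 (cv2) and the standard library are available. Lean on these libraries where they do the work, as an engineer would, in place of code of your own. Each camera call takes 0.05 s, during which the arm holds its last target. There are 200 camera calls.

## Working session

There is one attempt and no reset: what is moved stays moved. The work goes in short steps, Python scripts to look and compute and a shell command to move; the robot and the scene stay as the last step left them, time stands still between calls to the robot, and variables do not carry over. Pictures are saved under pics/ and viewed, at most 10 in all, crops included, and the job is handed in when it is done.

```bash
ls; mkdir -p pics; python3 - <<'E'
from cell import ctrl, telemetry, capture
import cv2
o=telemetry.get_obs(); print(o['time_s'],o['tcp_pos'],o['tool_rot'],o['opening'])
for n in ['top','scene']:
    c=capture(n); cv2.imwrite(f'pics/{n}0.png',c['pixels'][:,:,::-1])
    print({k:v for k,v in c.items() if k!='pixels'})
E
```

```text
cell.py
nudge.py
pics
0.0 [0.22194495 0.61034059 0.25986377] [-1.79903419e+02  5.62551398e-03  1.60021295e+02] 0.9989466985819812
{'vertical_fov': 52.65941205573618, 'cx': 283.7641087536267, 'cy': 211.8070630148921, 'k1': 0.02118706522840275, 'R': array([[-0.004444  , -0.99975511,  0.02167887],
       [-0.99095441,  0.00149507, -0.13419058],
       [ 0.13412531, -0.02207912, -0.99071838]]), 't': array([0.03368759, 0.55857355, 0.95851382])}
{'vertical_fov': 43.85696499957805, 'cx': 286.484798776917, 'cy': 210.57215433157666, 'k1': -0.0166873441476082, 'R': array([[-0.64817405,  0.76143644,  0.00921682],
       [ 0.43995242,  0.38433452, -0.81162112],
       [-0.62154024, -0.52201679, -0.58411146]]), 't': array([ 0.3229701 , -0.20957556,  1.44652812])}
```

View pics/top0.png

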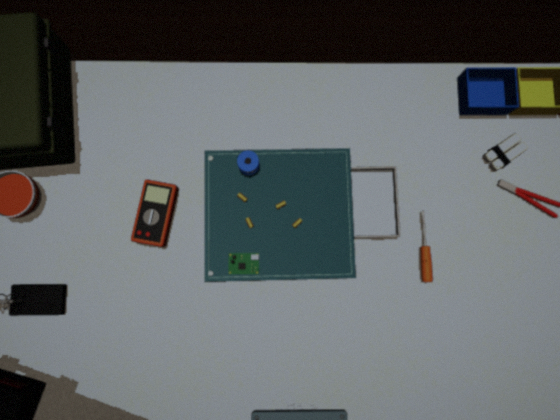

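View pics/scene0.png

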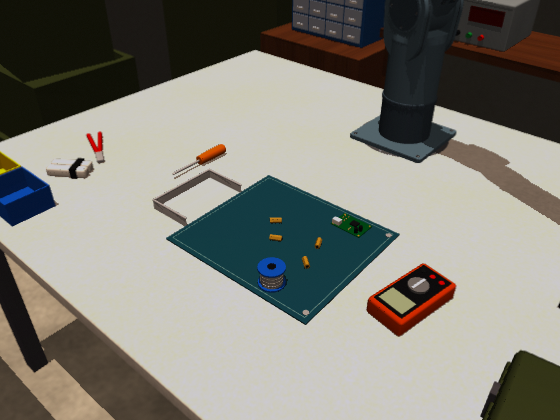

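The top view shows the standoffs at about (242,197), (281,204), (249,222) and (297,223). The pan mouth is at column 352, rows 168–238, with the spool at (248,162) and the board at (243,264). The scene view agrees with this layout.

```bash
cat > h.py <<'E'
import numpy as np, cv2
from cell import ctrl, telemetry, capture
def ray(c,px,z):
    f=210/np.tan(np.radians(c['vertical_fov']/2))
    K=np.array([[f,0,c['cx']],[0,f,c['cy']],[0,0,1]])
    n=cv2.undistortPoints(np.array(px,float).reshape(-1,1,2),K,np.array([c['k1'],0,0,0,0.]))[:,0]
    R,t=np.array(c['R']),np.array(c['t']); o=-R.T@t
    d=np.c_[n,np.ones(len(n))]@R
    return (o+d*((z-o[2])/d[:,2])[:,None])[:,:2]
def standoffs(c):
    h=cv2.cvtColor(c['pixels'],cv2.COLOR_RGB2HSV)
    m=cv2.inRange(h,(12,120,70),(32,255,255))
    out=[]
    for k in cv2.findContours(m,cv2.RETR_EXTERNAL,cv2.CHAIN_APPROX_NONE)[0]:
        if 15<cv2.contourArea(k)<400:
            p=ray(c,k[:,0],.010); ce,s,a=cv2.minAreaRect((p*1000).astype(np.float32))
            if s[0]<s[1]:a+=90
            out.append((cv2.minAreaRect(k)[0],np.round(ce,1),np.round(s,1),round(a%180)))
    return out
E
python3 - <<'E'
from h import *
for n in ['top','scene']:
    c=capture(n)
    for s in standoffs(c): print(n,s)
    if n=='top':
        print('mat',ray(c,[[205,150],[350,149],[355,278],[205,281]],.004))
        print('pan outer',ray(c,[[352,168],[397,167],[398,238],[354,238]],.0245))
        h=cv2.cvtColor(c['pixels'],cv2.COLOR_RGB2HSV)
        for nm,lo,hi,z in [('spool',(105,150,80),(125,255,255),.04),('board',(45,150,40),(75,255,255),.006)]:
            m=cv2.inRange(h,lo,hi); m[:,:200]=0;m[:,360:]=0
            k=max(cv2.findContours(m,0,2)[0],key=cv2.contourArea); print(nm,cv2.boundingRect(k)); p=ray(c,k[:,0],z); print(nm,p.min(0),p.max(0))
E
python3 nudge.py '[0.1, 0, 0, 0, 7, 0.1, 0, 0, 0, 7, 0.1, 0, 0, 0, 7, 0.1, 0, 0, 0, 7, 0.1, 0, 0, 0, 7]'; python3 nudge.py '[0.1, 0, 0, 0, 7, 0.1, 0, 0, 0, 7, 0.1, 0, 0, 0, 7, 0.1, 0, 0, 0, 7, 0.1, 0, 0, 0, 7]'; python3 nudge.py '[0.1, -0.03, 0.02, 0, 0, 0.1, -0.03, 0.02, 0, 0, 0.1, -0.03, 0.02, 0, 0, 0.1, -0.03, 0.02, 0, 0, 0.1, -0.03, 0.02, 0, 0]'
```

```text
time_s: 0.62
tcp_pos: [0.222, 0.6107, 0.2605]
tool_rot: [-180.0, 0.0, 124.7]
force: [-0.2, -0.3, -1.1]
opening: 0.644
grip_force: 0.0
time_s: 1.03
tcp_pos: [0.222, 0.6107, 0.2605]
tool_rot: [-180.0, 0.0, 89.7]
force: [0.2, -0.8, 0.4]
opening: 0.267
grip_force: 0.0
time_s: 1.45
tcp_pos: [0.3228, 0.4593, 0.2606]
tool_rot: [-180.0, 0.0, 90.0]
force: [-0.5, -0.4, -0.3]
opening: 0.099
grip_force: 0.0
```

```bash
python3 nudge.py '[0.1, -0.035, 0.018, 0, 0, 0.1, -0.035, 0.018, 0, 0, 0.1, -0.035, 0.018, 0, 0, 0.1, -0.035, 0.018, 0, 0, 0.1, -0.035, 0.018, 0, 0]'; python3 nudge.py '[0.1, -0.035, 0.018, 0, 0, 0.1, -0.035, 0.018, 0, 0, 0.1, -0.035, 0.018, 0, 0, 0.1, -0.035, 0.018, 0, 0, 0.1, -0.035, 0.018, 0, 0]';  python3 nudge.py '[0.1, -0.035, 0.018, 0, 0, 0.1, -0.03, 0.015, 0, 0, 0.1, 0, 0, 0.03, 0, 0.1, 0, 0, 0.03, 0, 0.1, 0, 0, 0, 0]'
```

```text
time_s: 1.87
tcp_pos: [0.4127, 0.2841, 0.2608]
tool_rot: [180.0, -0.0, 90.0]
force: [0.8, 0.5, 0.5]
opening: 0.099
grip_force: 0.0
time_s: 2.28
tcp_pos: [0.5028, 0.1092, 0.2609]
tool_rot: [180.0, -0.0, 90.0]
force: [1.1, 0.7, -0.3]
opening: 0.098
grip_force: 0.0
time_s: 2.7
tcp_pos: [0.5321, 0.0452, 0.1963]
tool_rot: [-179.5, 0.1, 90.0]
force: [-1.3, 0.5, -0.7]
opening: 0.099
grip_force: 0.0
```

```bash
python3 nudge.py '[0.1, 0, 0.004, 0.03, 0, 0.1, 0, 0, 0.03, 0, 0.1, 0, 0, 0.03, 0, 0.1, 0, 0, 0.03, 0, 0.1, 0, 0, 0.02, 0]'; python3 nudge.py '[0.1, 0, 0, 0, 0, 0.1, 0, 0, 0, 0]'
```

```text
time_s: 3.12
tcp_pos: [0.5388, 0.0468, 0.0595]
tool_rot: [-179.9, -0.0, 90.1]
force: [-0.0, -0.7, 0.4]
opening: 0.099
grip_force: 0.0
time_s: 3.28
tcp_pos: [0.5393, 0.0463, 0.0612]
tool_rot: [-179.9, -0.0, 90.1]
force: [0.3, -0.8, -0.2]
opening: 0.101
grip_force: 0.0
```

```bash
python3 - <<'E'
from h import *
c=capture('wrist'); cv2.imwrite('pics/w1.png',c['pixels'][:,:,::-1])
E
```

```text
(no output)
```

View pics/w1.png

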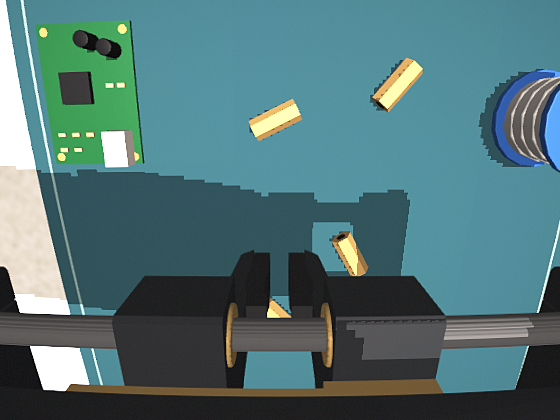

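The wrist view shows D at (278,308) between the fingers and just ahead of them. C is to the side at (348,255), B at (275,120), A at (397,85), and the tips are clear of everything. I'll lower the tool and sweep D.

```bash
python3 nudge.py '[0.1, 0, 0, 0.015, 0, 0.1, 0, 0, 0.012, 0, 0.1, 0, 0, 0.004, 0, 0.1, 0, 0, 0, 0, 0.1, 0, 0, 0, 0]'; python3 nudge.py '[0.1, -0.006, 0, 0, 0, 0.1, -0.008, 0, 0, 0, 0.1, -0.008, 0, 0, 0, 0.1, -0.008, 0, 0, 0, 0.1, -0.008, 0, 0, 0]'; python3 nudge.py '[0.1, -0.008, 0, 0, 0, 0.1, -0.008, 0, 0, 0, 0.1, -0.008, 0, 0, 0, 0.1, -0.008, 0, 0, 0, 0.1, -0.008, 0, 0, 0]'
python3 - <<'E'
from h import *
for s in standoffs(capture('scene')): print(s)
E
```

```text
time_s: 3.75
tcp_pos: [0.5396, 0.046, 0.0303]
tool_rot: [180.0, -0.0, 90.0]
force: [0.5, 0.5, 0.3]
opening: 0.101
grip_force: 0.0
time_s: 4.17
tcp_pos: [0.5394, 0.0065, 0.03]
tool_rot: [180.0, 0.0, 90.0]
force: [-0.3, -0.7, 0.7]
opening: 0.101
grip_force: 0.0
time_s: 4.58
tcp_pos: [0.5393, -0.0329, 0.0297]
tool_rot: [180.0, -0.0, 90.0]
force: [-0.1, 0.3, 0.2]
opening: 0.103
grip_force: 0.1
((305.25, 261.75), array([599.9, 133.4]), array([32.4, 11.3]), 51)
((318.04998779296875, 242.35000610351562), array([537.7, 116.6]), array([35.7, 11. ]), 26)
((275.0615539550781, 237.00772094726562), array([581.4,  40.4]), array([16.7, 24.6]), 120)
((245.00003051757812, 182.00001525878906), array([ 474.9, -149.1]), array([35.5, 16.8]), 15)
((10.0, 162.5), array([ 787.2, -661.8]), array([122.2,  45.3]), 65)
((211.10000610351562, 150.20001220703125), array([ 421.5, -321.7]), array([17.7, 84.2]), 180)
```

```bash
python3 - <<'E'
from h import *
a=capture('scene')['pixels'][130:330,150:400,::-1]; b=capture('wrist')['pixels'][120:420,130:430,::-1]
cv2.imwrite('pics/s2.png',np.hstack([cv2.resize(a,(450,360)),cv2.resize(b,(350,360))]))
E
```

```text
(no output)
```

View pics/s2.png

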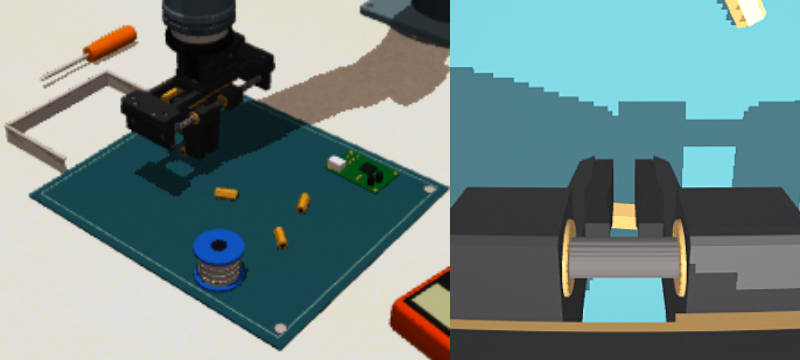

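Through the finger gap, at (622,216) in the picture, D shows lying across both fingers. The other three haven't moved. I'll carry on into the pan.

```bash
python3 nudge.py '[0.1, -0.008, 0, 0, 0, 0.1, -0.008, 0, 0, 0, 0.1, -0.008, 0, 0, 0, 0.1, -0.008, 0, 0, 0, 0.1, -0.008, 0, 0, 0]'; python3 nudge.py '[0.1, -0.008, 0, 0, 0, 0.1, -0.008, 0, 0, 0, 0.1, -0.008, 0, 0, 0, 0.1, -0.008, 0, 0, 0, 0.1, -0.008, 0, 0, 0]';python3 nudge.py '[0.1, -0.008, 0, 0, 0, 0.1, -0.008, 0, 0, 0, 0.1, -0.008, 0, 0, 0, 0.1, -0.008, 0, 0, 0, 0.1, -0.008, 0, 0, 0]';python3 nudge.py '[0.1, -0.008, 0, 0, 0, 0.1, -0.008, 0, 0, 0, 0.1, -0.006, 0, 0, 0, 0.1, 0, 0, 0, 0, 0.1, 0, 0, 0, 0]'
python3 nudge.py '[0.1, 0.02, 0, 0, 0, 0.1, 0.02, 0, -0.01, 0, 0.1, 0.03, 0, -0.02, 0, 0.1, 0.03, 0.005, -0.02, 0, 0.1, 0.03, 0.005, 0, 0]'
python3 nudge.py '[0.1, 0.03, 0.01, 0, 0, 0.1, 0.03, 0.01, 0, 0, 0.1, 0.03, 0.01, 0, 0, 0.1, 0.02, 0, 0, 0, 0.1, 0.02, 0, 0, 0]'
python3 - <<'E'
from h import *
c=capture('top');cv2.imwrite('pics/t3.png',cv2.resize(c['pixels'][130:290,190:440,::-1],(750,480)))
for s in standoffs(c): print(s)
for s in standoffs(capture('scene')): print(s)
E
```

```text
time_s: 5.15
tcp_pos: [0.5393, -0.0732, 0.0298]
tool_rot: [180.0, 0.0, 90.0]
force: [-0.9, 0.0, -0.4]
opening: 0.101
grip_force: 0.0
time_s: 5.57
tcp_pos: [0.5393, -0.1129, 0.0297]
tool_rot: [180.0, 0.0, 90.0]
force: [-0.5, -0.1, -0.4]
opening: 0.099
grip_force: 0.0
time_s: 5.98
tcp_pos: [0.5393, -0.1529, 0.0297]
tool_rot: [-180.0, 0.0, 90.0]
force: [0.6, 0.2, -0.3]
opening: 0.103
grip_force: 0.0
time_s: 6.4
tcp_pos: [0.5393, -0.1744, 0.0297]
tool_rot: [-180.0, -0.0, 90.0]
force: [0.4, -0.8, -0.1]
opening: 0.099
grip_force: 0.0
time_s: 6.82
tcp_pos: [0.5511, -0.0424, 0.0827]
tool_rot: [179.7, -0.0, 90.0]
force: [1.1, -0.2, -0.0]
opening: 0.099
grip_force: 0.0
time_s: 7.23
tcp_pos: [0.5793, 0.089, 0.0796]
tool_rot: [180.0, -0.1, 90.2]
force: [-0.4, -0.7, 0.2]
opening: 0.1
grip_force: 0.0
((426.6597900390625, 263.0154724121094), array([ 438.9, -308.7]), array([11. , 80.4]), 180)
((280.8999938964844, 204.30003356933594), array([580.7,  38.3]), array([ 7.6, 18.5]), 117)
((305.25, 261.75), array([599.9, 133.4]), array([32.4, 11.3]), 51)
((318.6379089355469, 241.65516662597656), array([534.7, 115.9]), array([28.4,  8.8]), 24)
((275.0615539550781, 237.00772094726562), array([581.4,  40.4]), array([16.7, 24.6]), 120)
((279.94000244140625, 192.9199981689453), array([454.7, -57.5]), array([35.2, 12.7]), 4)
((211.00001525878906, 188.5), array([ 543.5, -189.1]), array([13.1, 30. ]), 176)
((10.0, 162.5), array([ 787.2, -661.8]), array([122.2,  45.3]), 65)
((211.10000610351562, 150.20001220703125), array([ 421.5, -321.6]), array([17.7, 84.2]), 180)
```

View pics/t3.png

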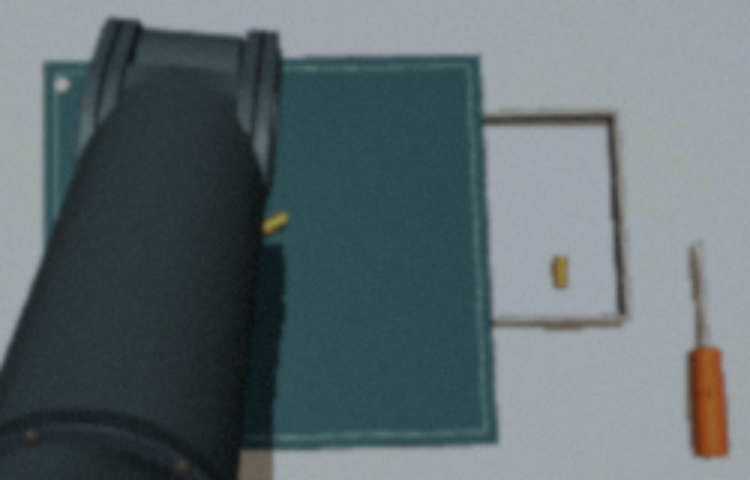

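D lies in the pan at (560,270). C, at (275,222) in the crop, hasn't moved. Next I'll sweep C.

```bash
python3 nudge.py '[0.1, -0.005, 0.001, 0.02, 0, 0.1, 0, 0, 0.02, 0, 0.1, 0, 0, 0.01, 0, 0.1, 0, 0, 0, 0, 0.1, 0, 0, 0, 0]'
```

```text
time_s: 7.75
tcp_pos: [0.58, 0.0804, 0.0296]
tool_rot: [-179.9, 0.0, 90.0]
force: [-0.5, 0.1, 1.1]
opening: 0.098
grip_force: 0.0
```

```bash
python3 nudge.py '[0.1, -0.006, 0, 0, 0, 0.1, -0.008, 0, 0, 0, 0.1, -0.008, 0, 0, 0, 0.1, -0.008, 0, 0, 0, 0.1, -0.008, 0, 0, 0]';python3 nudge.py '[0.1, -0.008, 0, 0, 0, 0.1, -0.008, 0, 0, 0, 0.1, -0.008, 0, 0, 0, 0.1, -0.008, 0, 0, 0, 0.1, -0.008, 0, 0, 0]'; python3 nudge.py '[0.1, -0.008, 0, 0, 0, 0.1, -0.008, 0, 0, 0, 0.1, -0.008, 0, 0, 0, 0.1, -0.008, 0, 0, 0, 0.1, -0.008, 0, 0, 0]';python3 nudge.py '[0.1, -0.008, 0, 0, 0, 0.1, -0.008, 0, 0, 0, 0.1, -0.008, 0, 0, 0, 0.1, -0.008, 0, 0, 0, 0.1, -0.008, 0, 0, 0]';python3 nudge.py '[0.1, -0.008, 0, 0, 0, 0.1, -0.008, 0, 0, 0, 0.1, -0.008, 0, 0, 0, 0.1, -0.008, 0, 0, 0, 0.1, -0.008, 0, 0, 0]';python3 nudge.py '[0.1, -0.008, 0, 0, 0, 0.1, -0.008, 0, 0, 0, 0.1, -0.008, 0, 0, 0, 0.1, -0.008, 0, 0, 0, 0.1, -0.008, 0, 0, 0]';python3 nudge.py '[0.1, -0.008, 0, 0, 0, 0.1, -0.006, 0, 0, 0, 0.1, 0, 0, 0, 0, 0.1, 0, 0, 0, 0, 0.1, 0, 0, 0, 0]'
python3 nudge.py '[0.1, 0.02, 0, 0, 0, 0.1, 0.02, 0, -0.01, 0, 0.1, 0.03, 0, -0.02, 0, 0.1, 0.03, 0, -0.02, 0, 0.1, 0.035, 0, 0, 0]'
python3 nudge.py '[0.1, 0.035, -0.01, 0, 0, 0.1, 0.035, -0.01, 0, 0, 0.1, 0.035, -0.01, 0, 0, 0.1, 0.035, -0.01, 0, 0, 0.1, 0.03, 0, 0, 0]'
python3 nudge.py '[0.1, 0.025, 0, 0, 0, 0.1, 0, 0, 0, 0, 0.1, 0, 0, 0, 0]'
python3 - <<'E'
from h import *
for n in ['top','scene']:
    for s in standoffs(capture(n)): print(s)
E
```

```text
time_s: 8.17
tcp_pos: [0.5805, 0.0416, 0.0302]
tool_rot: [180.0, 0.0, 90.0]
force: [0.3, 0.6, 1.6]
opening: 0.098
grip_force: 0.1
time_s: 8.58
tcp_pos: [0.5803, 0.0021, 0.0297]
tool_rot: [180.0, 0.0, 90.0]
force: [0.3, 0.5, -0.6]
opening: 0.103
grip_force: 0.1
time_s: 9.0
tcp_pos: [0.5803, -0.0378, 0.0297]
tool_rot: [-180.0, -0.0, 90.0]
force: [-0.4, 0.6, 0.4]
opening: 0.097
grip_force: 0.1
time_s: 9.42
tcp_pos: [0.5803, -0.0778, 0.0297]
tool_rot: [180.0, -0.0, 90.0]
force: [-0.2, 0.3, -0.2]
opening: 0.097
grip_force: 0.1
time_s: 9.83
tcp_pos: [0.5804, -0.1178, 0.0297]
tool_rot: [-180.0, 0.0, 90.0]
force: [0.7, -0.1, 0.0]
opening: 0.101
grip_force: 0.1
time_s: 10.25
tcp_pos: [0.5803, -0.1579, 0.0297]
tool_rot: [-180.0, -0.0, 90.0]
force: [0.1, -0.1, -0.5]
opening: 0.102
grip_force: 0.1
time_s: 10.67
tcp_pos: [0.5804, -0.1705, 0.0297]
tool_rot: [-180.0, -0.0, 90.0]
force: [-0.1, -0.2, -0.5]
opening: 0.1
grip_force: 0.0
time_s: 11.08
tcp_pos: [0.5824, -0.0356, 0.083]
tool_rot: [179.7, 0.0, 89.9]
force: [2.2, 0.3, -0.5]
opening: 0.103
grip_force: 0.0
time_s: 11.5
tcp_pos: [0.5376, 0.137
[... 321 characters left out ...]
 1)
((248.50001525878906, 222.00001525878906), array([537.8, 116.1]), array([20.5,  8.6]), 27)
((305.5500183105469, 261.6500244140625), array([599.7, 133.6]), array([32.3, 10.1]), 49)
((317.8000183105469, 242.4000244140625), array([537.1, 116.3]), array([33.2, 11. ]), 26)
((322.1538391113281, 197.23077392578125), array([402.8,  25.4]), array([11.7, 32.6]), 179)
((197.38357543945312, 197.35617065429688), array([ 590.1, -185.7]), array([16.8, 28. ]), 167)
((211.00001525878906, 188.5), array([ 543.5, -189.1]), array([13.1, 30. ]), 176)
((10.0, 162.5), array([ 787.2, -661.8]), array([122.2,  45.3]), 65)
((211.10000610351562, 150.20001220703125), array([ 421.5, -321.7]), array([17.7, 84.2]), 180)
```

```bash
python3 nudge.py '[0.1, 0, -0.001, 0.02, 0, 0.1, 0, 0, 0.02, 0, 0.1, 0, 0, 0.01, 0, 0.1, 0, 0, 0, 0, 0.1, 0, 0, 0, 0]'; python3 nudge.py '[0.1, -0.008, 0, 0, 0, 0.1, -0.008, 0, 0, 0, 0.1, -0.008, 0, 0, 0, 0.1, -0.008, 0, 0, 0, 0.1, -0.008, 0, 0, 0]';python3 nudge.py '[0.1, -0.008, 0, 0, 0, 0.1, -0.008, 0, 0, 0, 0.1, -0.008, 0, 0, 0, 0.1, -0.008, 0, 0, 0, 0.1, -0.008, 0, 0, 0]'; python3 nudge.py '[0.1, -0.008, 0, 0, 0, 0.1, -0.008, 0, 0, 0, 0.1, -0.008, 0, 0, 0, 0.1, -0.008, 0, 0, 0, 0.1, -0.008, 0, 0, 0]'
python3 - <<'E'
from h import *
for n in ['top','scene']:
    for s in standoffs(capture(n)): print(s)
E
```

```text
time_s: 12.27
tcp_pos: [0.5393, 0.1578, 0.0297]
tool_rot: [-180.0, 0.0, 89.9]
force: [0.6, -0.5, -0.0]
opening: 0.1
grip_force: 0.0
time_s: 12.68
tcp_pos: [0.5395, 0.1177, 0.0302]
tool_rot: [180.0, 0.0, 90.0]
force: [-0.1, -0.1, 1.8]
opening: 0.098
grip_force: 0.1
time_s: 13.1
tcp_pos: [0.5393, 0.0781, 0.0297]
tool_rot: [-180.0, 0.0, 90.0]
force: [-0.0, 0.2, -0.5]
opening: 0.099
grip_force: 0.1
time_s: 13.52
tcp_pos: [0.5393, 0.0382, 0.0297]
tool_rot: [180.0, -0.0, 90.0]
force: [1.0, -0.6, -0.3]
opening: 0.1
grip_force: 0.1
((426.6588439941406, 263.0179443359375), array([ 438.9, -308.7]), array([80.4, 10.9]), 0)
((241.75003051757812, 197.25003051757812), array([598.1, 132.7]), array([20.7,  8.5]), 46)
((305.25, 261.75), array([599.9, 133.4]), array([32.4, 11.3]), 51)
((197.38357543945312, 197.35617065429688), array([ 590.1, -185.7]), array([16.8, 28. ]), 167)
((270.5146789550781, 194.691162109375), array([473.3, -69. ]), array([11.1, 32.9]), 178)
((211.00001525878906, 188.5), array([ 543.5, -189.1]), array([13.1, 30. ]), 176)
((10.0, 162.5), array([ 787.2, -661.8]), array([122.2,  45.3]), 65)
((211.0999755859375, 150.20001220703125), array([ 421.5, -321.6]), array([17.7, 84.2]), 180)
```

```bash
python3 nudge.py '[0.1, -0.008, 0, 0, 0, 0.1, -0.008, 0, 0, 0, 0.1, -0.008, 0, 0, 0, 0.1, -0.008, 0, 0, 0, 0.1, -0.008, 0, 0, 0]';python3 nudge.py '[0.1, -0.008, 0, 0, 0, 0.1, -0.008, 0, 0, 0, 0.1, -0.008, 0, 0, 0, 0.1, -0.008, 0, 0, 0, 0.1, -0.008, 0, 0, 0]'; python3 nudge.py '[0.1, -0.008, 0, 0, 0, 0.1, -0.008, 0, 0, 0, 0.1, -0.008, 0, 0, 0, 0.1, -0.008, 0, 0, 0, 0.1, -0.008, 0, 0, 0]';python3 nudge.py '[0.1, -0.008, 0, 0, 0, 0.1, -0.008, 0, 0, 0, 0.1, -0.008, 0, 0, 0, 0.1, -0.008, 0, 0, 0, 0.1, -0.008, 0, 0, 0]';python3 nudge.py '[0.1, -0.008, 0, 0, 0, 0.1, -0.008, 0, 0, 0, 0.1, -0.006, 0, 0, 0, 0.1, 0, 0, 0, 0, 0.1, 0, 0, 0, 0]'
python3 nudge.py '[0.1, 0.02, 0, 0, 0, 0.1, 0.02, 0, -0.01, 0, 0.1, 0.03, 0, -0.02, 0, 0.1, 0.03, 0, -0.02, 0, 0.1, 0.035, 0, 0, 0]'
python3 nudge.py '[0.1, 0.035, 0.015, 0, 0, 0.1, 0.035, 0.015, 0, 0, 0.1, 0.035, 0.015, 0, 0, 0.1, 0.035, 0.015, 0, 0, 0.1, 0.03, 0, 0, 0]'
python3 nudge.py '[0.1, 0.015, 0, 0, 0, 0.1, 0, 0, 0, 0, 0.1, 0, 0, 0, 0]'
python3 - <<'E'
from h import *
for n in ['top','scene']:
    for s in standoffs(capture(n)): print(s)
E
```

```text
time_s: 14.03
tcp_pos: [0.5393, -0.0021, 0.0297]
tool_rot: [180.0, 0.0, 90.0]
force: [-0.1, -0.0, -0.0]
opening: 0.098
grip_force: 0.1
time_s: 14.45
tcp_pos: [0.5394, -0.0419, 0.0297]
tool_rot: [180.0, 0.0, 90.0]
force: [0.0, -0.8, -0.2]
opening: 0.102
grip_force: 0.1
time_s: 14.87
tcp_pos: [0.5393, -0.0819, 0.0297]
tool_rot: [-180.0, 0.0, 90.0]
force: [0.1, 0.1, 0.2]
opening: 0.098
grip_force: 0.1
time_s: 15.28
tcp_pos: [0.5393, -0.1219, 0.0297]
tool_rot: [180.0, 0.0, 90.0]
force: [-0.2, 0.5, -0.2]
opening: 0.103
grip_force: 0.0
time_s: 15.7
tcp_pos: [0.5393, -0.1434, 0.0297]
tool_rot: [180.0, -0.0, 90.0]
force: [0.6, 0.8, -0.6]
opening: 0.101
grip_force: 0.0
time_s: 16.12
tcp_pos: [0.5412, -0.0073, 0.0827]
tool_rot: [179.7, -0.0, 89.9]
force: [0.9, 0.2, -0.1]
opening: 0.098
grip_force: 0.0
time_s: 16.53
tcp_pos: [0.6014, 0.166, 0.0801]
tool_rot: [179.8, -0.1, 90.2]
force: [-0.1, -0.7, 0.3]
opening: 0.096
grip_force: 0.0
time_s: 16.78
tcp_pos: [0.5985, 0.1768, 0.0794]
tool_rot: [-179.9, 0.0, 90.1]
force: [0.5, -0.5, 0.5]
opening: 0.101
grip_force: 0.0
((426.64483642578125, 262.9620666503906), array([ 439. , -308.7]), array([80.5, 11. ]), 0)
((241.50001525878906, 197.00001525878906), array([598.6, 133.4]), array([22.4,  8.6]), 45)
((305.1415100097656, 261.74530029296875), array([600. , 133.2]), array([32.3, 11.1]), 49)
((308.3716125488281, 216.020263671875), array([480.3,  46.4]), array([35.4, 14.7]), 0)
((197.38357543945312, 197.35617065429688), array([ 590.1, -185.7]), array([16.8, 28. ]), 167)
((222.80767822265625, 191.96153259277344), array([ 537.8, -158.2]), array([29.7, 13.7]), 5)
((211.1000213623047, 188.70001220703125), array([ 543.6, -188.3]), array([14.7, 30.1]), 177)
((10.0, 162.5), array([ 787.2, -661.8]), array([122.2,  45.3]), 65)
((211.10000610351562, 150.20001220703125), array([ 421.5, -321.6]), array([17.6, 84.2]), 180)
```

```bash
python3 nudge.py '[0.1, 0, 0, 0.02, 0, 0.1, 0, 0, 0.02, 0, 0.1, 0, 0, 0.01, 0, 0.1, 0, 0, 0, 0, 0.1, 0, 0, 0, 0]'; python3 nudge.py '[0.1, -0.008, 0, 0, 0, 0.1, -0.008, 0, 0, 0, 0.1, -0.008, 0, 0, 0, 0.1, -0.008, 0, 0, 0, 0.1, -0.008, 0, 0, 0]';python3 nudge.py '[0.1, -0.008, 0, 0, 0, 0.1, -0.008, 0, 0, 0, 0.1, -0.008, 0, 0, 0, 0.1, -0.008, 0, 0, 0, 0.1, -0.008, 0, 0, 0]'; python3 nudge.py '[0.1, -0.008, 0, 0, 0, 0.1, -0.008, 0, 0, 0, 0.1, -0.008, 0, 0, 0, 0.1, -0.008, 0, 0, 0, 0.1, -0.008, 0, 0, 0]'
python3 - <<'E'
from h import *
for n in ['top','scene']:
    for s in standoffs(capture(n)): print(s)
b=capture('wrist')['pixels'][:,:,::-1]; cv2.imwrite('pics/w5.png',b)
E
```

```text
time_s: 17.3
tcp_pos: [0.5992, 0.1753, 0.0297]
tool_rot: [-180.0, 0.1, 89.9]
force: [0.4, 0.0, -0.3]
opening: 0.102
grip_force: 0.0
time_s: 17.72
tcp_pos: [0.5996, 0.1356, 0.0302]
tool_rot: [180.0, 0.0, 90.0]
force: [0.4, 0.2, 0.3]
opening: 0.103
grip_force: 0.1
time_s: 18.13
tcp_pos: [0.5993, 0.0961, 0.0297]
tool_rot: [-180.0, 0.0, 90.0]
force: [-0.1, 0.5, 0.4]
opening: 0.099
grip_force: 0.1
time_s: 18.55
tcp_pos: [0.5993, 0.0562, 0.0297]
tool_rot: [180.0, 0.0, 90.0]
force: [0.1, -0.1, 0.1]
opening: 0.101
grip_force: 0.1
((426.77691650390625, 262.984619140625), array([ 438.9, -309. ]), array([80.4, 11.7]), 0)
((255.75003051757812, 211.75001525878906), array([544.2, -48.8]), array([34.7, 13.2]), 12)
((197.3534393310547, 197.4913787841797), array([ 590.2, -185.2]), array([16.8, 28.9]), 171)
((222.80767822265625, 191.96153259277344), array([ 537.8, -158.2]), array([29.7, 13.7]), 5)
((211.00001525878906, 188.5), array([ 543.5, -189.1]), array([13.1, 30. ]), 176)
((10.0, 162.5), array([ 787.2, -661.8]), array([122.2,  45.3]), 65)
((211.10000610351562, 150.20001220703125), array([ 421.5, -321.6]), array([17.7, 84.2]), 180)
```

View pics/w5.png

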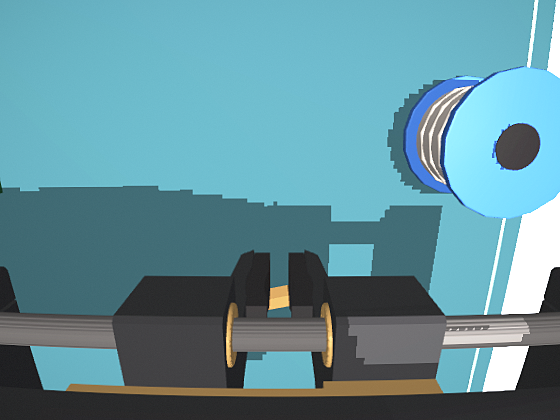

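The wrist view shows A through the finger gap at (280,297), being pushed across both fingers. The spool, at (500,140), is standing and was not touched. I'll finish the sweep into the pan and back away.

```bash
python3 nudge.py '[0.1, -0.008, 0, 0, 0, 0.1, -0.008, 0, 0, 0, 0.1, -0.008, 0, 0, 0, 0.1, -0.008, 0, 0, 0, 0.1, -0.008, 0, 0, 0]';python3 nudge.py '[0.1, -0.008, 0, 0, 0, 0.1, -0.008, 0, 0, 0, 0.1, -0.008, 0, 0, 0, 0.1, -0.008, 0, 0, 0, 0.1, -0.008, 0, 0, 0]'; python3 nudge.py '[0.1, -0.008, 0, 0, 0, 0.1, -0.008, 0, 0, 0, 0.1, -0.008, 0, 0, 0, 0.1, -0.008, 0, 0, 0, 0.1, -0.008, 0, 0, 0]';python3 nudge.py '[0.1, -0.008, 0, 0, 0, 0.1, -0.008, 0, 0, 0, 0.1, -0.008, 0, 0, 0, 0.1, -0.008, 0, 0, 0, 0.1, -0.008, 0, 0, 0]';python3 nudge.py '[0.1, -0.008, 0, 0, 0, 0.1, -0.008, 0, 0, 0, 0.1, -0.008, 0, 0, 0, 0.1, -0.008, 0, 0, 0, 0.1, -0.008, 0, 0, 0]';python3 nudge.py '[0.1, -0.006, 0, 0, 0, 0.1, 0, 0, 0, 0, 0.1, 0, 0, 0, 0]'
python3 nudge.py '[0.1, 0.02, 0, 0, 0, 0.1, 0.02, 0, -0.01, 0, 0.1, 0.03, 0, -0.02, 0, 0.1, 0.03, 0, -0.03, 0, 0.1, 0.03, 0, -0.04, 0]'
python3 nudge.py '[0.1, 0.03, 0, -0.03, 0, 0.1, 0.03, 0, -0.03, 0, 0.1, 0.03, 0, -0.02, 0, 0.1, 0, 0, 0, 0, 0.1, 0, 0, 0, 0]'
python3 - <<'E'
from h import *
for n in ['top','scene']:
    c=capture(n)
    for s in standoffs(c): print(s)
    if n=='top': a=c['pixels'][130:330,120:440,::-1]
    else: b=c['pixels'][130:330,150:470,::-1]
cv2.imwrite('pics/f.png',np.vstack([cv2.resize(a,(480,300)),cv2.resize(b,(480,300))]))
E
```

```text
time_s: 19.12
tcp_pos: [0.5993, 0.0158, 0.0298]
tool_rot: [180.0, 0.0, 90.0]
force: [-0.4, 0.6, -0.2]
opening: 0.1
grip_force: 0.1
time_s: 19.53
tcp_pos: [0.5993, -0.0239, 0.0297]
tool_rot: [180.0, 0.0, 90.0]
force: [0.0, 0.8, -0.0]
opening: 0.102
grip_force: 0.1
time_s: 19.95
tcp_pos: [0.5993, -0.0638, 0.0297]
tool_rot: [-180.0, 0.0, 90.0]
force: [-0.5, 0.1, -0.3]
opening: 0.098
grip_force: 0.1
time_s: 20.37
tcp_pos: [0.5994, -0.1038, 0.0298]
tool_rot: [180.0, 0.0, 90.0]
force: [-0.8, 0.4, 0.4]
opening: 0.104
grip_force: 0.1
time_s: 20.78
tcp_pos: [0.5994, -0.1438, 0.0297]
tool_rot: [180.0, -0.0, 90.0]
force: [-0.2, 0.3, 0.1]
opening: 0.097
grip_force: 0.1
time_s: 21.03
tcp_pos: [0.5993, -0.1494, 0.0297]
tool_rot: [180.0, 0.0, 90.0]
force: [-0.1, 0.3, 0.6]
opening: 0.1
grip_force: 0.0
time_s: 21.45
tcp_pos: [0.5979, -0.0213, 0.1222]
tool_rot: [-179.8, -0.1, 90.1]
force: [0.5, 0.5, -0.1]
opening: 0.099
grip_force: 0.0
time_s: 21.87
tcp_pos: [0.5997, 0.0678, 0.2026]
tool_rot: [179.9, -0.1, 90.3]
force: [0.3, -0.4, -0.4]
opening: 0.101
grip_force: 0.0
((426.5906982421875, 262.9958801269531), array([ 438.9, -308.6]), array([10.9, 80.4]), 180)
((199.49998474121094, 199.5), array([ 592.3, -172.9]), array([41.8, 28.8]), 80)
((222.80767822265625, 191.96153259277344), array([ 537.8, -158.2]), array([29.7, 13.7]), 5)
((211.00001525878906, 188.5), array([ 543.5, -189.1]), array([13.1, 30. ]), 176)
((10.0, 162.5), array([ 787.2, -661.8]), array([122.2,  45.3]), 65)
((211.10000610351562, 150.20001220703125), array([ 421.5, -321.7]), array([17.7, 84.2]), 180)
((260.300048828125, 130.10000610351562), array([ 254.3, -303.2]), array([18.7, 40.3]), 179)
```

View pics/f.png

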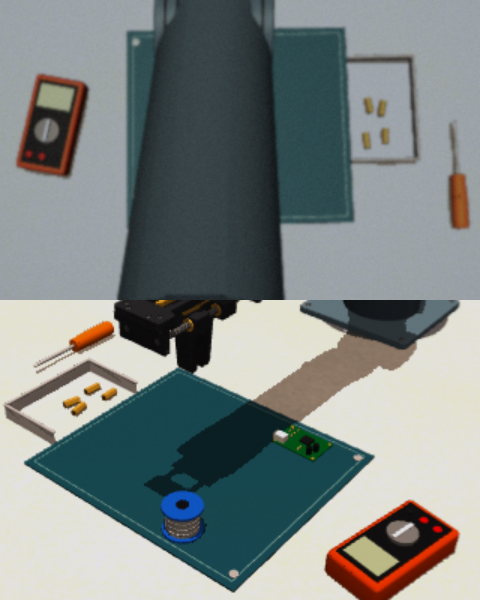

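All four standoffs lie in the pan at (368,105), (383,107), (366,140) and (384,135) in the top crop, well past the mouth. The other objects look unmoved and the gripper is clear.

```bash
python3 -c "
from cell import ctrl, telemetry, capture
print(ctrl.job_done())"
```

```text
the job is handed in; nothing more can be done
None
```

All four brass standoffs were swept into the parts pan without lifting, the board, spool, multimeter and screwdriver look unmoved in the last pictures, and the job is handed in at about 22 s; no verdict was returned.

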